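# Return the reagent bottles to their colour-coded stands

## Task

The chemistry practical is over: put each of the four reagent bottles with a yellow, white, red or blue cap into the round stand whose rim has the colour of its cap, standing upright on the floor of the well. Keep the bottles upright and set them down gently rather than dropping them, and leave the black-capped bottle and the green flask standing where they are.

Things in the scene. Friction and masses are not known exactly. Their poses are not given: they have to be found in the camera images.
- bottle_yellow: Loose small round reagent bottle of dark amber glass with a white paper label and a yellow screw cap, about 0.06 to 0.12 kg. Body 38 mm in diameter and straight from its foot up to 50 mm; cap 27 mm in diameter from 62 to 82 mm; 82 mm tall overall. Stands upright; origin at the centre of its underside, z up its axis.
- bottle_white: Loose small round reagent bottle of dark amber glass with a white paper label and a white screw cap, about 0.06 to 0.12 kg. Body 38 mm in diameter and straight from its foot up to 50 mm; cap 27 mm in diameter from 62 to 82 mm; 82 mm tall overall. Stands upright; origin at the centre of its underside, z up its axis.
- bottle_red: Loose small round reagent bottle of dark amber glass with a white paper label and a red screw cap, about 0.06 to 0.12 kg. Body 38 mm in diameter and straight from its foot up to 50 mm; cap 27 mm in diameter from 62 to 82 mm; 82 mm tall overall. Stands upright; origin at the centre of its underside, z up its axis.
- bottle_blue: Loose small round reagent bottle of dark amber glass with a white paper label and a blue screw cap, about 0.06 to 0.12 kg. Body 38 mm in diameter and straight from its foot up to 50 mm; cap 27 mm in diameter from 62 to 82 mm; 82 mm tall overall. Stands upright; origin at the centre of its underside, z up its axis.
- stand_yellow: Fixed low round bottle stand with a yellow rim and a grey floor: a ring 72 mm in outer diameter and 12 mm high round a well 54 mm across, whose floor is 4 mm above the table. Origin at the centre of its underside, z up; it starts empty.
- stand_white: Fixed low round bottle stand with a white rim and a grey floor: a ring 72 mm in outer diameter and 12 mm high round a well 54 mm across, whose floor is 4 mm above the table. Origin at the centre of its underside, z up; it starts empty.
- stand_red: Fixed low round bottle stand with a red rim and a grey floor: a ring 72 mm in outer diameter and 12 mm high round a well 54 mm across, whose floor is 4 mm above the table. Origin at the centre of its underside, z up; it starts empty.
- stand_blue: Fixed low round bottle stand with a blue rim and a grey floor: a ring 72 mm in outer diameter and 12 mm high round a well 54 mm across, whose floor is 4 mm above the table. Origin at the centre of its underside, z up; it starts empty.
- bottle_black: Loose bottle like the others (38 mm in diameter, 82 mm tall, amber) but with a black cap; it has no stand and stays where it is. Origin at the centre of its underside, z up.
- flask: Loose stoppered conical flask of green glass with a black stopper, 48 mm across its foot, narrowing upward, 78 mm tall; stays where it is. Origin at the centre of its underside, z up.
Mind the look-alikes: they are no part of the job. What is shaped like the bottle_yellow but purple is not meant.

How it is judged (in metres and radians):
At the end, for the whole second after the job is handed in: Each bottle stands upright (within 0.08 rad), released and at rest, on the floor of the well of the stand of its cap's colour (centres within 12 mm, foot 1 to 7 mm above the stand's underside); the black-capped bottle and the flask stand upright within 20 mm of their starts (horizontal distance between bottle_yellow and stand_yellow below 0.012 m and z of bottle_yellow in the frame of stand_yellow between 0.001 and 0.007 m and angle between each of bottle_yellow, bottle_white, bottle_red, bottle_blue, bottle_black, flask's own z axis and vertical below 0.08 rad and linear speed of each of bottle_yellow, bottle_white, bottle_red, bottle_blue below 0.02 m/s and angular speed of each of bottle_yellow, bottle_white, bottle_red, bottle_blue below 0.2 rad/s and horizontal distance between bottle_white and stand_white below 0.012 m and z of bottle_white in the frame of stand_white between 0.001 and 0.007 m and horizontal distance between bottle_red and stand_red below 0.012 m and z of bottle_red in the frame of stand_red between 0.001 and 0.007 m and horizontal distance between bottle_blue and stand_blue below 0.012 m and z of bottle_blue in the frame of stand_blue between 0.001 and 0.007 m and distance of each of bottle_black, flask from where it was at the start of the episode below 0.02 m); the robot touches nothing.
It fails at once if a coloured-cap bottle is tipped by more than 30 degrees (angle between any of bottle_yellow, bottle_white, bottle_red, bottle_blue's own z axis and vertical above 0.52 rad).
It fails at once if a coloured-cap bottle falls free with its foot more than 30 mm above the table ((height (world z) of bottle_yellow above 0.03 m and contact force between bottle_yellow and anything else below 0.01 N) or (height (world z) of bottle_white above 0.03 m and contact force between bottle_white and anything else below 0.01 N) or (height (world z) of bottle_red above 0.03 m and contact force between bottle_red and anything else below 0.01 N) or (height (world z) of bottle_blue above 0.03 m and contact force between bottle_blue and anything else below 0.01 N)).
It fails at once if the black-capped bottle is shifted by more than 20 mm or tipped (distance of bottle_black from where it was at the start of the episode above 0.02 m or angle between bottle_black's own z axis and vertical above 0.3 rad).
It fails at once if the green flask is shifted by more than 20 mm or tipped (distance of flask from where it was at the start of the episode above 0.02 m or angle between flask's own z axis and vertical above 0.3 rad).
It also fails if it takes over 109 s, if anything falls off the work surface, if the arm or the gripper's body presses on something with over 40 N, if the wrist force passes 120 N, or if a joint passes its speed limit or range.

## Robot

A 7-joint arm with a two-finger parallel gripper is mounted at the origin on the work surface. World frame = base frame: x ahead of the robot, y to its left, z up, the work surface at z = 0. Lengths are in mm, angles in degrees, forces in N, time in s.
With the tool pointing down it reaches from about 400 to 850 mm from the base axis. Payload 6.9 kg.
Tool frame: the origin (TCP) lies between the finger pads; the fingertips stand 11 mm ahead of it and the grasp point (between the pads) lies 8 mm behind it (manip.tip_extent is the distance from the TCP to the fingertips, in mm); z points along the fingers, y is the line along which they close (so a half turn about z gives the same grasp; the last joint's range is limited). The gripper opens to 85 mm and grips with 20 to 120 N. Pads are 22 mm wide; open, the fingers measure 114 mm over their backs; the gripper's body (76 mm by 85 mm) begins 54 mm behind the grasp point. The pads swing forward as they close: fully open they stand 13 mm farther back than shut.
Start: joints at [-58.069, 29.078, -13.613, 85.955, 7.202, 65.827, -8.869], TCP at [272.882, 562.27, 242.275] pointing down, gripper open.
Joint ranges: [-176.47, 176.47], [-13.61, 117.27], [-81.72, 77.17], [0.22, 143.17], [-87.28, 267.28], [10, 112.55], [-165.47, 165.47]. Speed limits (degrees/s): [136.94, 136.94, 180, 180, 180, 180, 180].

## Interface

Orientations are given as a 3x3 rotation matrix whose columns are the frame's x, y, z axes.
In Python, from rig import manip gives the robot as it stands. Calls block until the motion is done:
- manip.movep(position, orientation): joint-space move of the TCP to a pose.
- manip.move_straight(position, feed=150, orientation=None): straight line of the TCP; orientation=None keeps the orientation; feed is the mean speed in mm/s.
- manip.move_joints(angles): joint-space move.
- manip.open() and manip.grab(squeeze=None): open the fingers fully, or close them until they stop; squeeze is the grip in N (None keeps the last).
- manip.wait(seconds).
- manip.inverse_kinematics(position, orientation): joint angles nearest the present ones, or None.
- manip.read_state(): the state.
- manip.get_image(name): name is "scene" or "top"; returns a dict with "frame" (420x560x3 uint8, blue, green, red), "fx", "fy", "cx", "cy" (pixels), "eye" and "orientation" of the camera in the world. Camera axes: x right, y up, looking along -z (the intrinsics and any distortion apply to the point x, -y, -z); pixel columns grow to the right and rows downward; lengths in mm; the calibration is good to about 2 mm. A picture is of the moment at which its call begins. There is no depth.
A pose or a line that the arm cannot do raises manip.IKError and nothing moves.
- manip.finish_job(): hands the job in; it is judged then, once.
The state is a dict: "t": time; "qpos": joint angles; "joint_velocities": joint speeds; "joint_efforts": joint torques, N m; "tcp_pos": TCP position; "orientation": TCP orientation; "force": force on the tool from outside, world axes, zero at the start; "wrist_torque": the same for the moment, N m; "gripper_width": opening from 0.0 (shut) to 1.0 (fully open); "gripper_force": force on a finger pad.
Only numpy, scipy, OpenCV 4.12 (cv2) and the standard library are available. Lean on these libraries where they do the work, as an engineer would, in place of code of your own. Each camera call takes 0.05 s, during which the arm holds its last target. There are 200 camera calls.

## Working session

There is one attempt and no reset: what is moved stays moved. The work goes in short steps, each a Python script; the robot and the scene stay as the last script left them, time stands still between calls to the robot, and variables do not carry over. Pictures are saved under pics/ and viewed, at most 14 in all, crops included, and the job is handed in when it is done.

```bash
mkdir -p pics; ls; python3 - <<'E'
from rig import manip
import cv2
for n in("scene","top"):
    d=manip.get_image(n);cv2.imwrite(f"pics/{n}0.png",d["frame"])
    print(n,{k:(v.tolist() if hasattr(v,'tolist') else v) for k,v in d.items() if k!="frame"})
print(manip.read_state()["t"])
E
```

```text
pics
scene {'fx': 490.8656137592476, 'fy': 490.8656137592476, 'cx': 278.1482571631226, 'cy': 206.02989999741507, 'eye': [1415.6210526120174, -301.1647858335793, 734.746237482297], 'orientation': [[0.3009377630040343, -0.5624568825846492, 0.7701160419256865], [0.9536045247318676, 0.17015773391750927, -0.24836416005327133], [0.008652930661721464, 0.8091282968857387, 0.5875683160022732]]}
top {'fx': 408.0679767177361, 'fy': 408.0679767177361, 'cx': 285.1439703151152, 'cy': 208.74388687102547, 'eye': [339.3815369084025, 17.21687647308257, 949.3600498476944], 'orientation': [[0.0015934730344714686, 0.9830967733269487, -0.183079750703977], [-0.9996007180726284, 0.006730808063239002, 0.0274426793790532], [0.028211084211247323, 0.18296292109866905, 0.9827149659136509]]}
0.1
```

View pics/scene0.png

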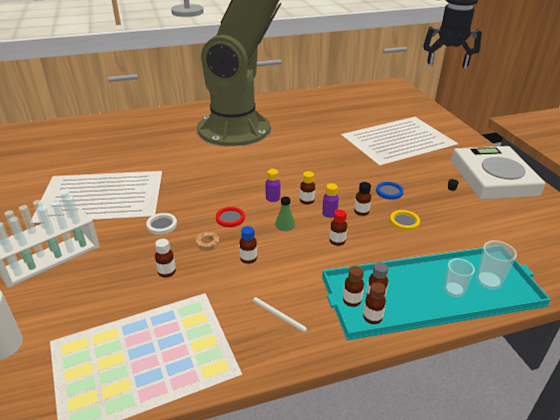

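View pics/top0.png

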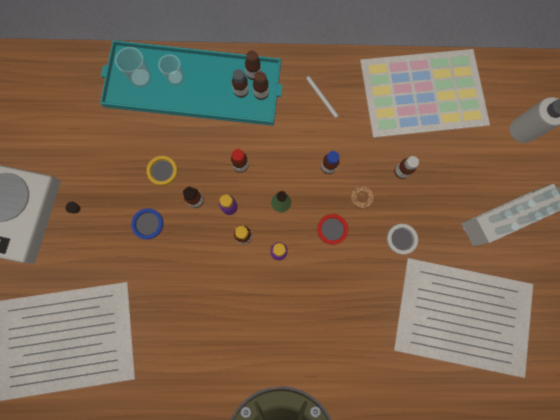

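The scene view shows three yellow caps: purple bodies at scene (273,185) and (331,203) (top (279,250) and (228,202)), and an amber body with a label at scene (307,188), top (242,233). The amber one fits bottle_yellow. The stands are at top: yellow (161,170), blue (147,224), red (332,229) and white (402,239). I'll measure and take a confirming crop.

```bash
cat > vis.py <<'E'
import numpy as np, cv2
def ray(d,uv):
    v=np.array([(uv[0]-d["cx"])/d["fx"],-(uv[1]-d["cy"])/d["fy"],-1.])
    r=np.array(d["orientation"])@v
    return np.array(d["eye"]),r/np.linalg.norm(r)
def plane(d,uv,z):
    o,r=ray(d,uv);return o+r*(z-o[2])/r[2]
def tri(d1,u1,d2,u2):
    (a,r),(b,s)=ray(d1,u1),ray(d2,u2)
    k=np.linalg.lstsq(np.c_[r,-s],b-a,rcond=None)[0]
    p,q=a+k[0]*r,b+k[1]*s
    return (p+q)/2,np.linalg.norm(p-q)
HSV={"yellow":[(20,130,90),(34,255,255)],"white":[(0,0,150),(179,60,255)],"blue":[(105,120,40),(122,255,255)],
     "red":[(172,150,60),(179,255,255)],"green":[(40,60,20),(90,255,255)],"black":[(0,0,0),(179,255,45)]}
def blob(d,c,near,r=26,hull=False):
    "component of colour c nearest to pixel; centroid of its outer outline"
    h=cv2.cvtColor(d["frame"],cv2.COLOR_BGR2HSV);m=cv2.inRange(h,*map(np.array,HSV[c]))
    if c=="red": m|=cv2.inRange(h,np.array((0,190,90)),np.array((3,255,255)))
    w=np.zeros_like(m);cv2.circle(w,tuple(map(int,near)),r,255,-1);m&=w
    cs=[k for k in cv2.findContours(m,cv2.RETR_EXTERNAL,cv2.CHAIN_APPROX_NONE)[0] if len(k)>9]
    if hull: k=cv2.convexHull(np.vstack(cs))
    else: k=min(cs,key=lambda k:-cv2.pointPolygonTest(k,tuple(map(float,near)),True))
    M=np.zeros_like(m);cv2.drawContours(M,[k],-1,255,-1);y,x=np.nonzero(M)
    return np.array([x.mean(),y.mean()]),cv2.boundingRect(k)
E
cat > m.py <<'E'
from rig import manip; from vis import *
s,t=manip.get_image("scene"),manip.get_image("top")
np.set_printoptions(precision=1,suppress=True)
for n,c,a,b in [("bottle","yellow",(308,177),(242,233)),("bottle","white",(162,246),(411,163)),("bottle","red",(340,216),(239,156)),("bottle","blue",(248,233),(332,158)),
  ("purple1","yellow",(273,174),(279,250)),("purple2","yellow",(332,189),(227,201)),("bottle","black",(364,188),(191,191)),("flask","black",(285,201),(281,197))]:
    u,bu=blob(s,c,a,13);v,bv=blob(t,c,b,11);print(n,c,*tri(s,u,t,v),plane(t,v,72),u,bu,v,bv)
for c,a,b in [("yellow",(405,219),(161,170)),("white",(161,223),(402,239)),("red",(230,216),(332,229)),("blue",(389,190),(147,224))]:
    u,bu=blob(s,c,a,20,True);v,bv=blob(t,c,b,20,True);print("stand",c,*tri(s,u,t,v),plane(t,v,11),plane(s,u,11),bu,bv)
f=s["frame"][155:275,140:430];cv2.imwrite("pics/crop1.png",cv2.resize(f,None,fx=2.7,fy=2.7,interpolation=cv2.INTER_CUBIC))
E
python3 m.py
```

```text
bottle yellow [451.1  87.2  72.8] 0.11018939362047427 [451.2  87.4  72. ] [307.9 176.9] (303, 171, 11, 13) [241.3 232. ] (235, 226, 13, 13)
bottle white [ 613.  -292.9   75.2] 2.7367128472936737 [ 613.8 -295.4   72. ] [162.2 245.5] (156, 239, 14, 14) [412.8 161.2] (407, 156, 12, 11)
bottle red [623.1  99.   72.1] 0.5105323782666404 [623.2  99.2  72. ] [339.4 216. ] (334, 210, 12, 13) [237.6 155.5] (232, 149, 12, 13)
bottle blue [ 621.5 -113.3   72.2] 0.15821845956753652 [ 621.6 -113.3   72. ] [247.4 233. ] (242, 226, 12, 15) [332.4 157.1] (327, 152, 12, 11)
purple1 yellow [414.    5.7  73.5] 0.9890370169324679 [414.3   6.2  72. ] [272.2 174. ] (267, 169, 11, 11) [278.8 249.3] (274, 244, 11, 12)
purple2 yellow [520.2 122.6  73.7] 0.2213743777507134 [520.6 122.9  72. ] [331.6 189.1] (326, 183, 12, 13) [225.7 200.3] (220, 194, 12, 13)
bottle black [535.5 201.7  72. ] 1.092522565010397 [535.3 201.2  72. ] [364.4 187.7] (360, 182, 10, 12) [189.9 193.5] (184, 188, 13, 12)
flask black [530.6   1.1  71.7] 0.05326914105077042 [530.6   1.1  72. ] [285.1 200.6] (281, 197, 9, 8) [281.4 196.3] (277, 192, 10, 9)
stand yellow [606.1 284.2   6.9] 0.4807387192777787 [605.  283.3  11. ] [610.6 280.7  11. ] (390, 210, 30, 21) (147, 156, 30, 29)
stand white [ 445.8 -285.5    5.8] 3.0643991377290707 [ 445.5 -282.3   11. ] [ 451.7 -287.1   11. ] (143, 204, 34, 40) (388, 224, 30, 30)
stand red [ 468.1 -119.7    6.3] 0.5593290491667082 [ 467.5 -118.7   11. ] [ 474.1 -121.1   11. ] (216, 207, 29, 20) (318, 214, 30, 30)
stand blue [477.9 310.7   7. ] 1.2130787650819497 [477.5 310.   11. ] [483.1 306.6  11. ] (376, 182, 27, 17) (132, 209, 31, 30)
```

View pics/crop1.png

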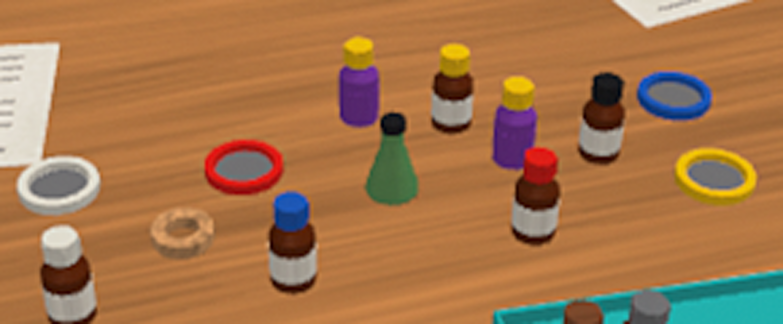

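The crop confirms it: the middle yellow cap, at crop (453,90), sits on the only amber labelled body. The other two are purple decoys. The measured heights agree with the text: cap centres come out at about 72 mm and rings at about 6.5 mm. I'll re-measure the white items with cleaner masks and check IK.

```bash
cat > arm.py <<'E'
from rig import manip; import numpy as np
B={"yellow":(451.1,87.2),"white":(613,-294),"red":(623.1,99),"blue":(621.5,-113.3)}
S={"yellow":(606,284),"white":(446,-284),"red":(468,-119.5),"blue":(478,310.5)}
YAW={"yellow":136,"white":90,"red":90,"blue":90}
ZP=28
def R(a):
    a=np.radians(a);y=np.array([np.cos(a),np.sin(a),0]);z=np.array([0,0,-1.]);return np.c_[np.cross(y,z),y,z]
def pick(c,yaw,up=160):
    x,y=B[c];manip.movep([x,y,up],R(yaw));manip.move_straight([x,y,ZP],feed=120)
    manip.grab(40);s=manip.read_state();print(c,"grip",s["gripper_width"],s["gripper_force"],s["t"])
def place(c,up=160):
    b,s=B[c],S[c]
    manip.move_straight([*b,up],feed=120);print("held",manip.read_state()["gripper_width"])
    manip.move_straight([*s,up],feed=180);manip.move_straight([*s,ZP+14],feed=120);manip.move_straight([*s,ZP+4.7],feed=25)
    manip.wait(.2);print("force",manip.read_state()["force"])
    manip.open();manip.wait(.2);manip.move_straight([*s,up],feed=150);print("t",manip.read_state()["t"])
E
python3 - <<'E'
from vis import *;import vis
from arm import *
np.set_printoptions(precision=1,suppress=True)
s,t=manip.get_image("scene"),manip.get_image("top")
print(np.array(manip.read_state()["orientation"]))
for v in (100,125,150):
    vis.HSV["white"]=[(0,0,v),(179,75,255)]
    for n,a,b,r1,r2,h in (("b",(162,246),(411,163),9,9,False),("s",(161,223),(402,239),18,18,True)):
        u,bu=blob(s,"white",a,r1,h);w,bw=blob(t,"white",b,r2,h);print(v,n,*tri(s,u,t,w),plane(t,w,72 if n=="b" else 6.5),plane(s,u,72 if n=="b" else 6.5),bu,bw)
for c in B:
  for a in (YAW[c],YAW[c]+180):
    print(c,a,[None if q is None else np.array(q) for q in (manip.inverse_kinematics([*p,z],R(a)) for p in(B[c],S[c]) for z in (28,160))])
f=t["frame"][140:260,380:440];g=s["frame"][195:285,130:200]
cv2.imwrite("pics/white.png",np.hstack([cv2.resize(f,(300,600),interpolation=0),cv2.resize(g,(466,600),interpolation=0)]))
E
```

```text
[[-0.9  0.4 -0. ]
 [ 0.4  0.9 -0. ]
 [ 0.  -0.  -1. ]]
100 b [ 611.5 -292.1   72.4] 0.5429046095364385 [ 611.6 -292.5   72. ] [ 611.1 -291.8   72. ] (155, 239, 15, 15) (405, 156, 14, 13)
100 s [ 445.4 -284.5    5.5] 2.9654884701000834 [ 445.6 -282.7    6.5] [ 445.8 -285.9    6.5] (145, 206, 32, 36) (387, 224, 31, 31)
125 b [ 612.8 -292.8   73.9] 2.1127680524009316 [ 613.3 -294.6   72. ] [ 611.  -291.8   72. ] (155, 239, 15, 15) (407, 156, 12, 12)
125 s [ 445.4 -284.6    5.5] 2.8871409737717912 [ 445.6 -282.8    6.5] [ 445.8 -285.9    6.5] (145, 206, 32, 36) (387, 224, 31, 31)
150 b [ 612.9 -293.    75.3] 2.583627062674104 [ 613.8 -295.6   72. ] [ 609.6 -291.8   72. ] (155, 239, 15, 14) (407, 156, 12, 11)
150 s [ 445.8 -284.9    6. ] 2.100299321754146 [ 445.9 -283.7    6.5] [ 445.8 -285.9    6.5] (145, 206, 32, 36) (388, 224, 30, 30)
yellow 136 [array([  0.6,  33.9, -21.4, 124.6,  27.7,  26. ,  93.3]), array([  3.4,  21.1, -23.6, 116.7,  11.8,  44.5, 108.7]), array([-12.5,  46.8, -26.2,  91.7,  25.8,  47.6,  86.8]), array([-11.4,  38.5, -28.3,  84.9,  19.6,  61.5,  92.1])]
yellow 316 
[... 988 characters left out ...]
 23.3,  98.6, -24.6,  41.9, -79. ]), array([-27.1,  35.8,  27. ,  91.9, -18.5,  56.8, -84.2]), array([  0.3,  35.2,  16.7, 121.5, -22.1,  26.1, -55.9]), array([-12.4,  25.2,  34.1, 114. , -19.2,  46.4, -57.4])]
blue 90 [array([ 15.4,  42.6, -12.2,  98.2,  12.7,  40.5,  86.6]), array([11.7, 33.4, -5.9, 91.4,  3.9, 55.4, 94.5]), array([-26.3,  39. , -14.4, 108.1,  15.9,  34.8,  39.3]), array([-23.9,  29.1, -17.6, 101. ,  10.9,  51.5,  43.8])]
blue 270 [array([-10. ,  46.5,  31.5,  98.6, -32.8,  44.5, -52.4]), array([-12.5,  37.8,  35.9,  91.8, -24.9,  58.6, -59.1]), array([ -48.3,   40.4,   20.5,  108.4,  -23.1,   35.3, -103.2]), array([ -52.2,   30.7,   26.1,  101.4,  -16.7,   51.7, -108.8])]
```

View pics/white.png

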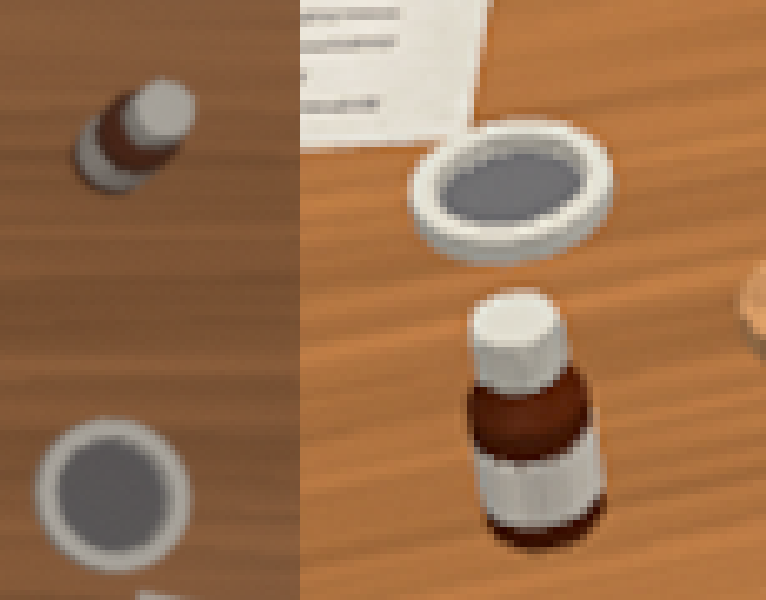

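This crop shows the white cap and its stand clearly. The white paper touched the stand in the scene mask, so I take the ring outline there as centre (161.7,223.6), top (402.6,238.8). Next I re-triangulate it and do the yellow bottle.

```bash
sed -i 's/"white":(613,-294)/"white":(611.5,-292.2)/' arm.py; python3 - <<'E'
from vis import *
from arm import *
s,t=manip.get_image("scene"),manip.get_image("top")
print(tri(s,(161.7,223.6),t,(402.6,238.8)))
pick("yellow",136)
cv2.imwrite("pics/grip.png",manip.get_image("scene")["frame"])
E
```

```text
(array([ 445.83051914, -283.31243324,    4.9070537 ]), np.float64(2.335119108771504))
yellow grip 0.43251168142466134 39.44174021249637 4.025
```

View pics/grip.png

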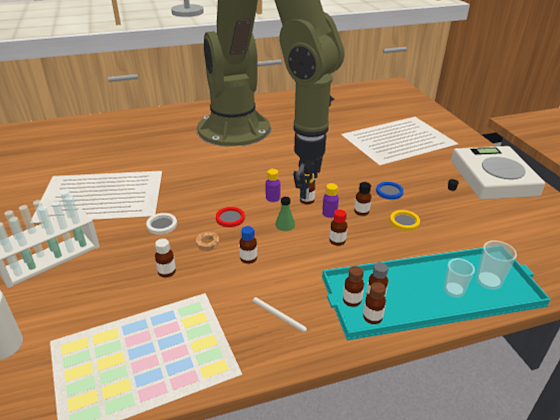

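The gripper holds the amber bottle at about (307,190). The width reading of 0.43 × 85 ≈ 37 mm matches the body, and the neighbours haven't moved. Placing it now.

```bash
python3 - <<'E'
from vis import *
from arm import *
place("yellow")
t,s=manip.get_image("top"),manip.get_image("scene")
cv2.imwrite("pics/p1.png",np.hstack([cv2.resize(s["frame"][150:270,330:450],(400,400)),cv2.resize(t["frame"][120:260,110:250],(400,400))]))
E
```

```text
held 0.4380256219755812
force [-0.87406699 -0.13533462 -0.74885123]
t 10.4583
```

View pics/p1.png

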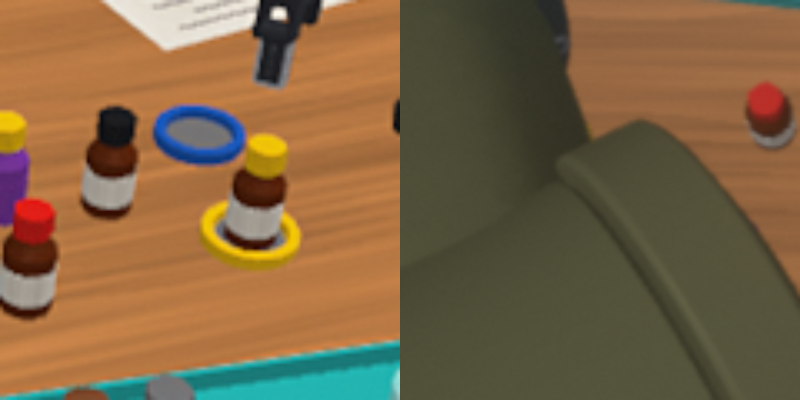

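The yellow bottle stands inside the yellow ring at crop (255,215), and the black-capped bottle hasn't moved. I'll do the rest the same way, stopping if a grip width is off.

```bash
sed -i 's/^def place.*/&\n    assert .38<manip.read_state()["gripper_width"]<.5/' arm.py; python3 - <<'E'
from vis import *
from arm import *
for c in ("blue","red","white"):
    pick(c,90); place(c)
manip.movep([440,60,300],R(90))
manip.move_joints([-58.069, 29.078, -13.613, 85.955, 7.202, 65.827, -8.869])
s,t=manip.get_image("scene"),manip.get_image("top")
cv2.imwrite("pics/end_s.png",s["frame"])
np.set_printoptions(precision=1,suppress=True)
def px(d,p):
    v=np.array(d["orientation"]).T@(np.array(p)-d["eye"]);return d["cx"]-d["fx"]*v[0]/v[2],d["cy"]+d["fy"]*v[1]/v[2]
import vis;vis.HSV["white"]=[(0,0,100),(179,75,255)]
for c in S:
    p=[*S[c],76];u,_=blob(s,c,px(s,p),9);w,_=blob(t,c,px(t,p),9);q,e=tri(s,u,t,w);print(c,q,e,q[:2]-S[c])
for n,a,b,r in (("black",(364,188),(191,191),(535.5,201.7)),("flask",(285,201),(281,197),(530.6,1.1))):
    q,e=tri(s,blob(s,"black",a,13)[0],t,blob(t,"black",b,11)[0]);print(n,q,e,q[:2]-r)
print(manip.read_state()["t"])
E
```

```text
blue grip 0.432890735320975 40.3473914146889 13.7917
held 0.4339301229899297
force [ 0.34392885 -0.68434905 -1.13667959]
t 21.2667
red grip 0.42675718948087094 40.42130683665164 24.0333
held 0.42866643772119833
force [ 0.14696264  0.03195384 -0.42056375]
t 30.5167
white grip 0.42610236252687017 40.47701054834761 33.175
held 0.42978992967370583
force [-1.1885709  -1.19785018 -1.22463678]
t 39.0833
yellow [606.5 283.7  77.3] 0.265450536734517 [ 0.5 -0.3]
white [ 446.2 -285.3   78.3] 4.523294837315395 [ 0.2 -1.3]
red [ 470.8 -120.2   77.8] 0.7471909047730199 [ 2.8 -0.7]
blue [478.5 310.2  77.8] 1.574661330780526 [ 0.5 -0.3]
black [535.4 201.8  72. ] 0.9280068939176164 [-0.1  0.1]
flask [530.3   1.2  71.4] 0.14282641808993343 [-0.3  0.1]
42.5
```

```bash
ls pics
```

```text
crop1.png
end_s.png
grip.png
p1.png
scene0.png
top0.png
white.png
```

```bash
python3 -c "
import cv2;f=cv2.imread('pics/end_s.png')[150:270,130:430];cv2.imwrite('pics/end_c.png',cv2.resize(f,(800,320),interpolation=2))"
```

```text
(no output)
```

View pics/end_c.png

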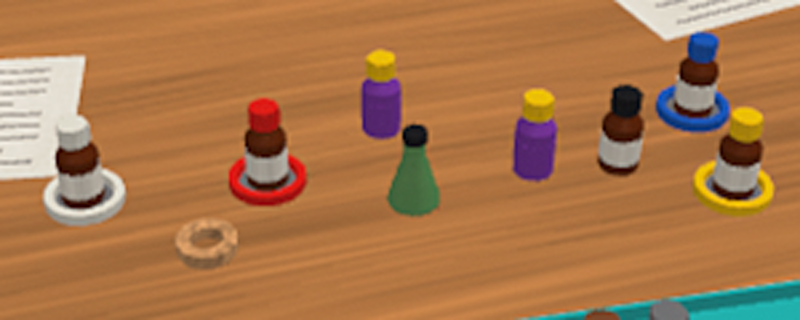

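All four bottles stand upright in the matching stands: white (80,165), red (266,145), yellow (740,155) and blue (697,75). The flask and the black-capped bottle haven't moved. Handing in.

```bash
python3 -c "
from rig import manip
print(manip.finish_job())"
```

```text
the job is handed in; nothing more can be done
None
```

The job is handed in with no verdict shown: all four bottles stand upright in their matching stands, within about 3 mm of centre by camera (white is the least certain reading), and the black-capped bottle and flask stayed put; the robot's clock read 42.5 s.

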